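# Load the dispensing rack from the delivery tray in reverse order

## Task

Move the four medicine bottles from the white delivery tray into the wells of the aluminium dispensing rack in reverse order: the bottle that stands nearest the tray's black grip goes into the well farthest from the rack's black grip, the next into the next well, and so on along the row. Keep the bottles upright all the time, set them down rather than dropping them, and leave each one standing on the floor of its well.

Things in the scene. Friction and masses are not known exactly. Their poses are not given: they have to be found in the camera images.
- bottle_tall: Medicine bottle, loose, upright: the tallest bottle: round amber glass body 34 mm in diameter and 58 mm high, sloping shoulder, thin neck and narrow white cap (21 mm), 90 mm high in all. Origin at the centre of its underside, z up.
- bottle_squat: Medicine bottle, loose, upright: the lowest, widest-capped bottle: round amber glass body 34 mm in diameter and 47 mm high, white cap 30 mm wide, 62 mm high in all. Origin at the centre of its underside, z up.
- bottle_slim: Medicine bottle, loose, upright: the straight slim bottle without a neck: amber glass 28 mm in diameter and 68 mm high, white cap nearly as wide (27 mm), 80 mm high in all. Origin at the centre of its underside, z up.
- bottle_square: Medicine bottle, loose, upright: the square bottle: amber glass body 30 x 30 mm and 52 mm high, flat sides facing its x and y, narrow round white cap (19 mm), 72 mm high in all. Origin at the centre of its underside, z up.
- tray: White delivery tray, fixed, 120 mm (x) by 250 mm (y), 4 mm floor, rim 12 mm high. Origin at the centre of its underside, y along the row of bottles, towards the end that carries the black grip (a small black block outside that end). The row stands along its centre line (x = 0) at y = +87, +29, -29 and -87 mm. A flat syringe pack, 7 mm high, also lies in it.
- rack: Aluminium dispensing rack, fixed, 75 mm (x) by 250 mm (y) by 16 mm high, with four round wells 50 mm in diameter and 10 mm deep (their floor is 6 mm above the origin) at x = 0, y = +87, +29, -29 and -87 mm. Origin at the centre of its underside, y along the row of wells, towards the end that carries the black grip (a small black block outside that end). It starts empty.
- stand_tall: Grey round stand fixed on the tray, in which the tall bottle starts, and so the mark of that bottle's place in the row: 52 mm across, rim 8 mm high (its top 12 mm above the table), 46 mm inside, floor 3 mm thick (its top 7 mm above the table). Origin at the centre of its underside. All four stands look alike; they are told apart by place.
- stand_squat: Grey round stand fixed on the tray, in which the squat bottle starts, and so the mark of that bottle's place in the row: 52 mm across, rim 8 mm high (its top 12 mm above the table), 46 mm inside, floor 3 mm thick (its top 7 mm above the table). Origin at the centre of its underside. All four stands look alike; they are told apart by place.
- stand_slim: Grey round stand fixed on the tray, in which the slim bottle starts, and so the mark of that bottle's place in the row: 52 mm across, rim 8 mm high (its top 12 mm above the table), 46 mm inside, floor 3 mm thick (its top 7 mm above the table). Origin at the centre of its underside. All four stands look alike; they are told apart by place.
- stand_square: Grey round stand fixed on the tray, in which the square bottle starts, and so the mark of that bottle's place in the row: 52 mm across, rim 8 mm high (its top 12 mm above the table), 46 mm inside, floor 3 mm thick (its top 7 mm above the table). Origin at the centre of its underside. All four stands look alike; they are told apart by place.

How it is judged:
By the outcome, as a careful person would: the job done as asked, in the order asked, and still so for the second after the job is handed in, with the robot touching nothing.
It also fails if it takes over 112 s, if anything falls off the work surface, if the arm or the gripper's body presses on something with over 40 N, if the wrist force passes 120 N, or if a joint passes its speed limit or range.

## Robot

A 6-joint arm with a two-finger parallel gripper is mounted at the origin on the work surface. World frame = base frame: x ahead of the robot, y to its left, z up, the work surface at z = 0. Lengths are in mm, angles in degrees, forces in N, time in s.
With the tool pointing down it reaches from about 300 to 825 mm from the base axis. Payload 5.4 kg.
Tool frame: the origin (TCP) lies midway between the tips of the shut fingers; the grasp point (between the pads) lies 19 mm behind it; z points along the fingers, y is the line along which they close (so a half turn about z gives the same grasp; the last joint's range is limited). The gripper opens to 92 mm and grips with 3 to 60 N. Pads are 20 mm wide; open, the fingers measure 128 mm over their backs; the gripper's body (75 mm by 189 mm) begins 69 mm behind the grasp point.
Start: joints at [64.395, 9.076, 91.501, -0, 79.423, -12.038], TCP at [134.902, 558.934, 214.601] pointing down, gripper open.
Joint ranges: [-166.64, 166.64], [-54.1, 131.32], [10.49, 154.53], [-73.88, 253.88], [9.74, 151.15], [-171.62, 171.62]. Speed limits (degrees/s): [147.25, 147.25, 180, 180, 180, 180].

## Interface

Orientations are given as a 3x3 rotation matrix whose columns are the frame's x, y, z axes.
In Python, from station import env gives the robot as it stands.
- The arm moves only by the shell command python3 -m inch 'ROWS' [FORCE]. ROWS is text: rows parted by semicolons, each of 5 numbers parted by spaces: the closure, from 0 (fully open) to 1 (shut), then the shift along the tool's x, y, z normalised to -1 to 1, where 1 is 0.04 m, then the turn about the tool's z normalised to -1 to 1, where 1 is 4 degrees. In form: grip dx dy dz twist; .... A call has 1 to 20 rows; each row shifts and turns the commanded pose from where the row before left it, along the tool's axes as they then stand; what a row does not reach is not made up. A row lasts 1/10 s, in which the tool goes at most 50 mm and 8.59 degrees, less where a joint would pass 70% of its speed; a pose out of reach is approached as far as the arm can. A call with a number of a shift or a turn outside -1 to 1 is refused whole. A call with a gripper value outside its range is refused whole. The fingers move at their own pace and stop on an object; FORCE is the grip in N (left out, the last holds). Time passes only in rows, so rows that do not move let the fingers close. It gives the time, the measured TCP pose, the force, the opening and the grip force at its end, in the units of the state.
- env.sense(): the state, without advancing time (a new reading comes with each control period).
- env.snapshot(name): name is "scene" or "top" or "wrist"; returns a dict with "img" (400x640x3 uint8, red, green, blue), "z_map" (400x640 float32, mm along the optical axis (not along the pixel's ray), 0 where there is no reading), "intrinsics" (3x3 intrinsics, pixels), "R" (3x3) and "t" (3): a world point X has camera coordinates R X + t. Camera axes: x right, y down, z forward; pixel columns grow to the right and rows downward; lengths in mm; the calibration is good to about 2 mm. A picture is of the moment at which its call begins.
- env.finish_job(): hands the job in; it is judged then, once.
The state is a dict: "time_s": time; "joints": joint angles; "joint_vel": joint speeds; "joint_efforts": joint torques, N m; "position": TCP position; "tool_rot": TCP orientation; "ft_force": force on the tool from outside, world axes, zero at the start; "ft_torque": the same for the moment, N m; "width": finger opening in mm; "grasp_force": force on a finger pad.
Only numpy, scipy, OpenCV 4.12 (cv2) and the standard library are available. Lean on these libraries where they do the work, as an engineer would, in place of code of your own. Each camera call takes 0.05 s, during which the arm holds its last target. There are 200 camera calls.

## Working session

There is one attempt and no reset: what is moved stays moved. The work goes in short steps, Python scripts to look and compute and a shell command to move; the robot and the scene stay as the last step left them, time stands still between calls to the robot, and variables do not carry over. Pictures are saved under pics/ and viewed, at most 14 in all, crops included, and the job is handed in when it is done.

```bash
mkdir -p pics; ls
python3 - <<'E'
from station import env
import cv2,numpy as np
for n in ("scene","top"):
    s=env.snapshot(n); cv2.imwrite(f"pics/{n}0.png",s["img"][:,:,::-1])
    print(n,s["intrinsics"].tolist(),s["R"].round(4).tolist(),s["t"].round(1).tolist())
s=env.sense();print(s["tool_rot"],s["position"],s["width"])
E
```

```text
pics
scene [[398.15587184802524, 0.0, 319.09066968981153], [0.0, 398.15587184802524, 197.25523911894612], [0.0, 0.0, 1.0]] [[-0.0786, 0.9967, 0.0188], [0.6572, 0.066, -0.7508], [-0.7496, -0.0467, -0.6602]] [32.5, -291.2, 1183.7]
top [[413.9667353941865, 0.0, 318.23919220322017], [0.0, 413.9667353941865, 202.62780290462493], [0.0, 0.0, 1.0]] [[-0.0277, -0.9996, -0.0017], [-0.9942, 0.0277, -0.1043], [0.1043, -0.0012, -0.9945]] [-7.0, 510.4, 832.7]
[[-9.72093097e-01  2.34594170e-01 -7.65419677e-04]
 [ 2.34595095e-01  9.72092002e-01 -1.51022570e-03]
 [ 3.89768201e-04 -1.64764368e-03 -9.99998567e-01]] [134.64317448 558.43623188 213.72141393] 91.86839453495125
```

View pics/top0.png

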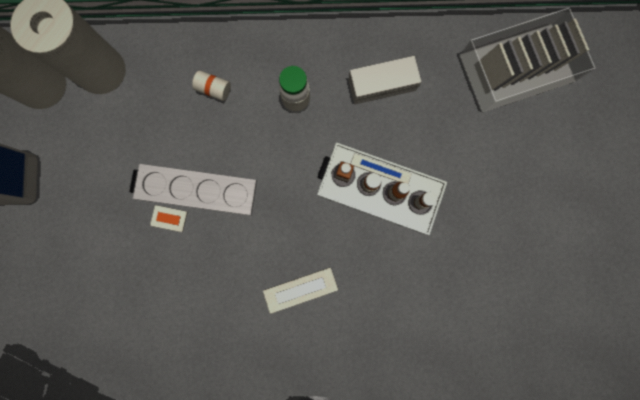

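View pics/scene0.png

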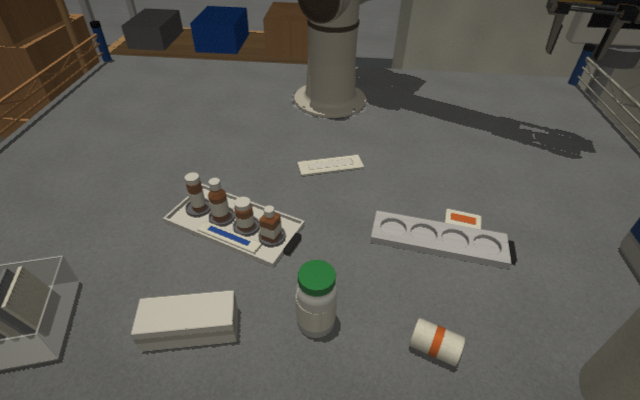

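Top view: tray grip at (323,168), with bottles running away from it in the order square (344,172), squat (370,183), tall (397,192), slim (421,203). Rack grip is at (134,181) and its wells run from (154,183) to (235,195). So square goes to the right-hand well, and slim to the well next to the grip.

```bash
cat > h.py <<'E'
from station import env
import cv2,numpy as np
def cast(s,uv,z):
    uv=np.atleast_2d(uv).astype(float); K=s["intrinsics"];R=s["R"];t=s["t"]
    d=np.c_[uv,np.ones(len(uv))]@np.linalg.inv(K).T@R; c=-R.T@t
    return c+d*((z-c[2])/d[:,2])[:,None]
def world(s):
    v,u=np.mgrid[:400,:640]; Z=s["z_map"]
    p=np.c_[u.ravel(),v.ravel(),np.ones(u.size)]@np.linalg.inv(s["intrinsics"]).T*Z.reshape(-1,1)
    return ((p-s["t"])@s["R"]).reshape(400,640,3)
E
python3 - <<'E'
from h import *
s=env.snapshot("top"); g=cv2.cvtColor(s["img"],cv2.COLOR_RGB2GRAY); W=world(s)
print("table z",np.median(W[230:260,200:400,2]),W[230:260,200:400,2].std())
for name,(u0,u1,v0,v1),z,L in(("rack",(120,265,155,205),16,(75,250)),("tray",(310,455,135,240),12,(120,250))):
    m=np.zeros_like(g);m[v0:v1,u0:u1]=(g[v0:v1,u0:u1]>110)*255
    m=cv2.morphologyEx(m,cv2.MORPH_CLOSE,np.ones((3,3)))
    c=max(cv2.findContours(m,0,2)[0],key=cv2.contourArea)
    P=cast(s,c[:,0],z)[:,:2].astype(np.float32)
    r=cv2.minAreaRect(P);b=cv2.boxPoints(r)
    e=[b[1]-b[0],b[2]-b[1]];e=max(e,key=np.linalg.norm);e=e/np.linalg.norm(e)
    if e[1]<0:e=-e   # +y = image left = grip end
    c=np.array(r[0]);print(name,c.round(1),np.round(r[1],1),"axis",e.round(4),"ang",np.degrees(np.arctan2(-e[0],e[1])).round(2))
    for y in(87,29,-29,-87):print("  ",y,(c+y*e).round(1))
# wells / caps by eye pixels, coarse check
print(cast(s,[[154,183],[181,187],[208,190],[235,195]],16).round(0)[:,:2].tolist())
# caps: high points
roi=np.zeros(g.shape,bool);roi[150:225,325:440]=1
m=(roi&(W[:,:,2]>50)).astype(np.uint8)
n,lab,st,ce=cv2.connectedComponentsWithStats(m)
for i in range(1,n):
    if st[i,4]<20:continue
    q=W[lab==i];h=np.percentile(q[:,2],90);q=q[q[:,2]>h-5]
    print(ce[i].round(1),st[i,4],"top",h.round(1),q.mean(0).round(1))
E
```

```text
table z 0.20943260621683238 53.28351137989644
rack [548.1 240.4] [252.2  77.2] axis [0.164  0.9865] ang -9.44
   87 [562.3 326.3]
   29 [552.8 269. ]
   -29 [543.3 211.8]
   -87 [533.8 154.6]
tray [ 539.3 -156.8] [253.3 123.2] axis [0.3686 0.9296] ang -21.63
   87 [571.4 -75.9]
   29 [ 550.  -129.8]
   -29 [ 528.6 -183.7]
   -87 [ 507.2 -237.6]
[[563.0, 325.0], [552.0, 268.0], [544.0, 211.0], [532.0, 154.0]]
[344.9 169.7] 221 top 79.3 [572.3 -77.1  78.5]
[372.5 181. ] 221 top 70.5 [ 546.8 -130.8   73.6]
[400.  189.9] 263 top 97.6 [ 526.3 -183.7  105. ]
[427.3 199.2] 225 top 88.1 [ 506.1 -236.2   86.7]
```

```bash
cat >> h.py <<'E'
def go(x,y,z,yaw):
    """remaining shift in row units (tool axes), yaw = world angle of tool y"""
    s=env.sense();R=s["tool_rot"];d=R.T@(np.array([x,y,z])-s["position"])/40
    c=np.degrees(np.arctan2(R[1,1],R[0,1]))
    print("t",round(s["time_s"],2),"units",d.round(3),"twist",round(-((yaw-c+180)%360-180)/4,2),"w",round(s["width"],1),"gf",round(s["grasp_force"],1),"pos",s["position"].round(1),"F",np.round(s["ft_force"],1))
E
python3 -m inch '0 0 0 0 1; 0 0 0 0 1; 0 0 0 0 1; 0 0 0 0 1; 0 0 0 0 1; 0 0 0 0 1; 0 0 0 0 1; 0 0 0 0 1; 0 0 0 0 1; 0 0 0 0 1; 0 0 0 0 1; 0 0 0 0 1; 0 0 0 0 1; 0 0 0 0 1; 0 0 0 0 1; 0 0 0 0 1; 0 0 0 0 1; 0 0 0 0 1; 0 0 0 0 1; 0 0 0 0 1' 20
python3 -m inch '0 0 0 0 1; 0 0 0 0 1; 0 0 0 0 1; 0 0 0 0 1; 0 0 0 0 0.5; 0 0 0 0 0; 0 0 0 0 0'
python3 -c "
from h import *
go(571,-76,190,-21.6)"
```

```text
time_s: 2.15
position: [134.8, 558.7, 214.2]
tool_rot: [[0.065, 0.998, -0.0], [0.998, -0.065, -0.001], [-0.001, -0.0, -1.0]]
ft_force: [0.2, 0.2, 0.5]
width: 91.7
grasp_force: 0.0
time_s: 2.85
position: [134.9, 558.8, 214.4]
tool_rot: [[0.367, 0.93, -0.0], [0.93, -0.367, -0.0], [-0.0, -0.0, -1.0]]
ft_force: [0.4, 0.9, -0.2]
width: 92.2
grasp_force: 0.0
t 2.85 units [-10.764  15.964   0.614] twist 0.02 w 92.2 gf 0.0 pos [134.9 558.8 214.4] F [ 0.4  0.9 -0.2]
```

```bash
python3 -m inch '0 -0.6 0.887 0.034 0; 0 -0.6 0.887 0.034 0; 0 -0.6 0.887 0.034 0; 0 -0.6 0.887 0.034 0; 0 -0.6 0.887 0.034 0; 0 -0.6 0.887 0.034 0; 0 -0.6 0.887 0.034 0; 0 -0.6 0.887 0.034 0; 0 -0.6 0.887 0.034 0; 0 -0.6 0.887 0.034 0; 0 -0.6 0.887 0.034 0; 0 -0.6 0.887 0.034 0; 0 -0.6 0.887 0.034 0; 0 -0.6 0.887 0.034 0; 0 -0.6 0.887 0.034 0; 0 -0.6 0.887 0.034 0; 0 -0.6 0.887 0.034 0; 0 -0.6 0.887 0.034 0' >/dev/null
python3 -m inch '0 0 0 0 0; 0 0 0 0 0; 0 0 0 0 0'
python3 -c "
from h import *
go(571.5,-76.5,24,-21.6)
s=env.snapshot('wrist');cv2.imwrite('pics/w1.png',s['img'][:,:,::-1])
c=-s['R'].T@s['t'];print(c)"
```

```text
time_s: 4.95
position: [569.5, -76.5, 190.0]
tool_rot: [[0.367, 0.93, -0.001], [0.93, -0.367, 0.001], [0.0, -0.001, -1.0]]
ft_force: [0.6, 0.7, -0.3]
width: 91.7
grasp_force: 0.0
t 4.95 units [0.019 0.05  4.151] twist 0.02 w 91.7 gf 0.0 pos [569.5 -76.5 190. ] F [ 0.6  0.7 -0.3]
[598.87449715  -5.45427497 360.2162781 ]
```

View pics/w1.png

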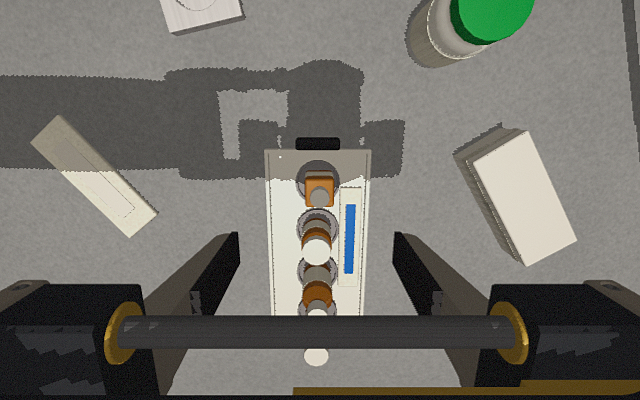

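The wrist view shows the square bottle aligned with the tray (cap at about (319,197)). The squat cap is at (316,250) and the slim cap at (316,356). I'll cast these to check the grasp centres.

```bash
python3 -c "
from h import *
s=env.snapshot('wrist');print(cast(s,[[319,197]],79).round(1),cast(s,[[316.5,250.5]],69).round(1),cast(s,[[316,356]],87).round(1))
print(cast(s,[[318,180]],12).round(1))"
python3 -m inch '0 0.019 0.05 0.6 0; 0 0 0 0.6 0; 0 0 0 0.6 0; 0 0 0 0.6 0; 0 0 0 0.6 0; 0 0 0 0.6 0; 0 0 0 0.3 0; 0 0 0 0.22 0; 0 0 0 0 0; 0 0 0 0 0' >/dev/null
python3 -c "
from h import *
go(571.5,-76.5,24,-21.6)"
```

```text
[[573.3 -77.7  79. ]] [[ 549.4 -132.4   69. ]] [[ 506.9 -239.3   87. ]]
[[573.6 -75.7  12. ]]
t 6.05 units [ 0.015 -0.044  0.059] twist 0.01 w 91.8 gf 0.0 pos [572.9 -77.7  26.3] F [ 0.  -0.1  0.3]
```

```bash
python3 -m inch '1 0 0 0.05 0; 1 0 0 0 0; 1 0 0 0 0; 1 0 0 0 0; 1 0 0 0 0; 1 0 0 0 0; 1 0 0 0 0; 1 0 0 0 0; 1 0 0 0 0; 1 0 0 0 0; 1 0 0 0 0; 1 0 0 0 0' 20
```

```text
time_s: 7.25
position: [572.2, -77.6, 23.3]
tool_rot: [[0.368, 0.93, 0.0], [0.93, -0.368, -0.0], [0.0, 0.0, -1.0]]
ft_force: [0.1, 0.4, -0.3]
width: 29.7
grasp_force: 20.0
```

```bash
python3 -m inch '1 0 0 -0.2 0; 1 0 0 -0.4 0; 1 0 0 -0.5 0; 1 0 0 -0.5 0; 1 0 0 -0.3 0; 1 0 0 -0.1 0; 1 0.3 -0.18 0 0; 1 0.5 -0.3 0 0; 1 0.7 -0.42 0 0; 1 0.7 -0.42 0 0; 1 0.7 -0.42 0 0; 1 0.7 -0.42 0 0; 1 0.6 -0.36 0 0; 1 0.5 -0.3 0 0; 1 0.3 -0.18 0 0; 1 0 0 0 -0.75; 1 0 0 0 -0.75; 1 0 0 0 -0.75; 1 0 0 0 -0.75; 1 0 0 0 0' >/dev/null
python3 -m inch '1 0 0 0 0;1 0 0 0 0;1 0 0 0 0'
python3 -c "
from h import *
go(533.8,154.6,23,-9.44)"
```

```text
time_s: 9.55
position: [534.0, 152.5, 103.2]
tool_rot: [[0.167, 0.986, -0.0], [0.986, -0.167, -0.0], [-0.0, -0.0, -1.0]]
ft_force: [0.6, 0.4, -0.8]
width: 30.1
grasp_force: 20.0
t 9.55 units [ 0.052 -0.013  2.005] twist -0.04 w 30.1 gf 20.0 pos [534.  152.5 103.2] F [ 0.6  0.4 -0.8]
```

```bash
python3 -m inch '1 0.04 -0.01 0.2 0; 1 0 0 0.4 0; 1 0 0 0.4 0; 1 0 0 0.4 0; 1 0 0 0.2 0; 1 0 0 0.1 0; 1 0 0 0.1 0; 1 0 0 0.05 0; 1 0 0 0 0;1 0 0 0 0;1 0 0 0 0'
python3 -c "
from h import *
go(533.8,154.6,23,-9.44)"
```

```text
time_s: 10.65
position: [534.3, 154.2, 29.8]
tool_rot: [[0.166, 0.986, 0.001], [0.986, -0.166, 0.0], [0.0, 0.001, -1.0]]
ft_force: [-0.4, 0.1, -0.3]
width: 29.9
grasp_force: 20.0
t 10.65 units [ 0.008 -0.015  0.17 ] twist -0.03 w 29.9 gf 20.0 pos [534.3 154.2  29.8] F [-0.4  0.1 -0.3]
```

```bash
python3 -m inch '1 0 0 0.05 0; 1 0 0 0.05 0; 1 0 0 0.02 0; 1 0 0 0 0; 1 0 0 0 0'; python3 -m inch '1 0 0 0.02 0; 1 0 0 0 0; 1 0 0 0 0'
```

```text
time_s: 11.15
position: [533.9, 154.1, 24.5]
tool_rot: [[0.166, 0.986, -0.0], [0.986, -0.166, -0.0], [-0.0, -0.0, -1.0]]
ft_force: [0.4, -0.8, -0.2]
width: 29.6
grasp_force: 20.0
time_s: 11.45
position: [534.0, 154.1, 23.7]
tool_rot: [[0.166, 0.986, -0.0], [0.986, -0.166, 0.0], [0.0, -0.0, -1.0]]
ft_force: [-0.1, -1.1, -1.1]
width: 29.6
grasp_force: 20.0
```

```bash
python3 -m inch '1 0 0 0.025 0; 1 0 0 0 0; 1 0 0 0 0' | grep -E 'pos|ft_f'
```

```text
position: [533.9, 154.1, 22.7]
ft_force: [-0.3, 0.4, -0.4]
```

```bash
python3 -m inch '1 0 0 0.02 0; 1 0 0 0 0; 1 0 0 0 0' | grep -E 'pos|ft_f';python3 -m inch '1 0 0 0.02 0; 1 0 0 0 0; 1 0 0 0 0' | grep -E 'pos|ft_f'
```

```text
position: [534.2, 154.2, 22.3]
ft_force: [-0.9, -0.1, 3.9]
position: [534.2, 154.2, 22.3]
ft_force: [-4.5, 0.2, 9.5]
```

```bash
python3 -m inch '1 0 0 -0.02 0; 0.6 0 0 0 0; 0.4 0 0 0 0; 0 0 0 0 0; 0 0 0 0 0; 0 0 0 0 0; 0 0 0 -0.3 0; 0 0 0 -0.7 0; 0 0 0 -0.9 0;0 0 0 -0.9 0; 0 0 0 -0.2 0; 0 0 0 0 3' ; python3 -m inch '0 0 0 -0.3 0; 0 0 0 -0.7 0; 0 0 0 -0.9 0;0 0 0 -0.7 0' ; python3 -c "
from h import *
go(549.5,-131.5,110,-21.6)
s=env.snapshot('scene');cv2.imwrite('pics/s1.png',cv2.resize(s['img'][140:300,300:540,::-1],None,fx=3,fy=3))"
```

```text
time_s: 12.75
position: [534.6, 154.2, 127.5]
tool_rot: [[0.166, 0.986, 0.002], [0.986, -0.166, 0.0], [0.001, 0.002, -1.0]]
ft_force: [0.4, 0.7, -0.2]
width: 60.0
grasp_force: 0.0
t 12.75 units [-6.982  1.554  0.436] twist 3.01 w 60.0 gf 0.0 pos [534.6 154.2 127.5] F [ 0.4  0.7 -0.2]refused, turn out of range in row 12
```

View pics/s1.png

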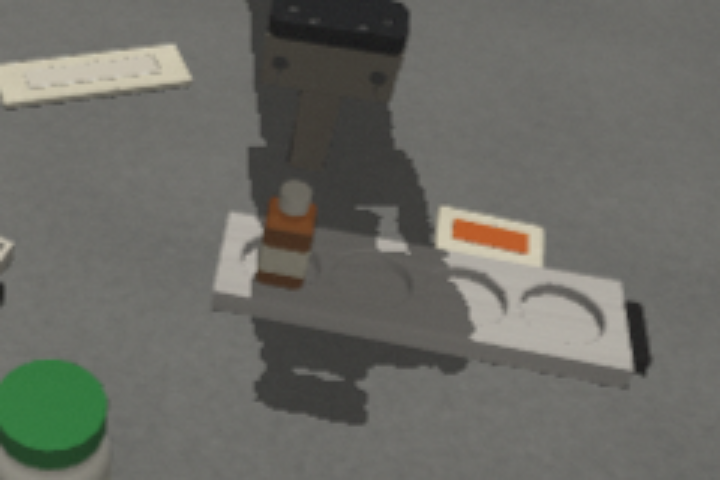

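My combined call was refused because of a typo (twist 3), and the lift then ran while the fingers were still opening. I need to check how the square bottle is standing.

```bash
python3 -m inch '0 0 0 0 0; 0 0 0 0 0; 0 0 0 0 0;0 0 0 0 0'|grep -E 'time|width|pos'; python3 -c "
from h import *
s=env.snapshot('scene');cv2.imwrite('pics/s2.png',cv2.resize(s['img'][170:270,350:450,::-1],None,fx=5,fy=5))
W=world(s);q=W[195:240,380:412].reshape(-1,3);q=q[(q[:,2]>25)&(q[:,2]<95)];print(len(q),q[:,2].max());
for a,b in((28,40),(40,50),(50,60),(60,70),(70,90)):
  r=q[(q[:,2]>a)&(q[:,2]<=b)];print(a,len(r),r.mean(0).round(1) if len(r) else 0)"
```

```text
time_s: 13.2
position: [532.9, 154.0, 123.6]
width: 92.0
418 79.76238167637233
28 81 [547.9 151.3  34.1]
40 68 [547.1 151.7  44.8]
50 156 [540.6 152.3  56.6]
60 37 [539.8 152.4  65.8]
70 57 [538.8 152.4  76.1]
```

View pics/s2.png

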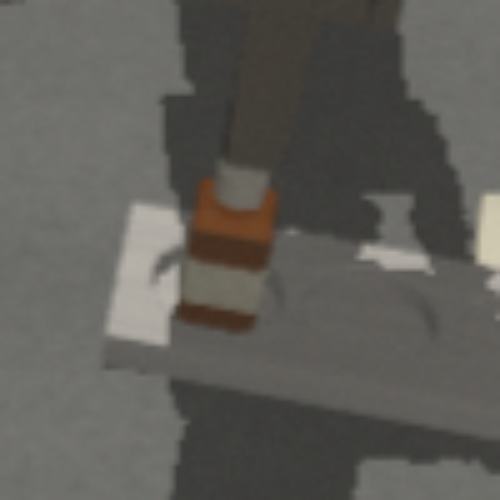

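The square bottle stands upright in the end well (front face at x≈548, cap top at about 78 mm). Next is squat.

```bash
python3 -m inch '0 -0.4 0.09 0 0; 0 -0.8 0.18 0 0; 0 -0.9 0.2 0 0; 0 -0.9 0.2 0 0; 0 -0.9 0.2 0 0; 0 -0.9 0.2 0 0; 0 -0.9 0.2 0 0; 0 -0.8 0.18 0 0; 0 -0.48 0.1 0 0; 0 0 0 0 0.75; 0 0 0 0 0.75; 0 0 0 0 0.75; 0 0 0 0 0.75; 0 0 0 0 0; 0 0 0 0 0; 0 0 0 0 0' >/dev/null
python3 -c "
from h import *
go(549.5,-131.5,24,-21.6)
s=env.snapshot('wrist');cv2.imwrite('pics/w2.png',s['img'][:,:,::-1])"
```

```text
t 14.85 units [0.006 0.024 2.522] twist 0.02 w 91.6 gf 0.0 pos [ 548.6 -131.4  124.9] F [-0.4  0.1  0.3]
```

View pics/w2.png

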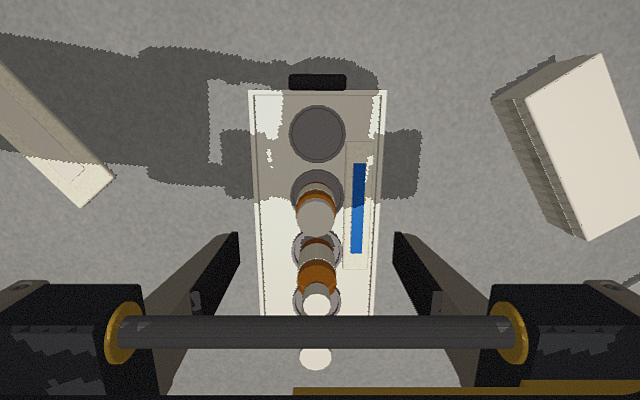

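Squat's cap is at (316,214), centred between the fingers, so I'll descend and grip.

```bash
python3 -c "
from h import *
s=env.snapshot('wrist');print(cast(s,[[316,214],[316,303],[316,357]],69).round(1),cast(s,[[316,303]],97).round(1),cast(s,[[316,357]],87).round(1))"
python3 -m inch '0 0 0.02 0.3 0; 0 0 0 0.6 0; 0 0 0 0.6 0; 0 0 0 0.5 0; 0 0 0 0.3 0; 0 0 0 0.2 0; 0 0 0 0 0; 0 0 0 0 0'|grep pos
python3 -m inch '1 0 0 0 0; 1 0 0 0 0; 1 0 0 0 0; 1 0 0 0 0; 1 0 0 0 0; 1 0 0 0 0; 1 0 0 0 0; 1 0 0 0 0; 1 0 0 0 0; 1 0 0 0 0; 1 0 0 0 0'
```

```text
[[ 550.4 -130.4   69. ]
 [ 521.6 -203.6   69. ]
 [ 501.4 -254.9   69. ]] [[ 528.6 -185.9   97. ]] [[ 507.5 -239.4   87. ]]
position: [550.0, -132.1, 25.8]
time_s: 16.85
position: [549.4, -131.7, 25.1]
tool_rot: [[0.368, 0.93, -0.0], [0.93, -0.368, 0.0], [0.0, -0.0, -1.0]]
ft_force: [0.3, -0.2, -0.6]
width: 33.7
grasp_force: 20.0
```

```bash
python3 -m inch '1 0 0 -0.2 0; 1 0 0 -0.4 0; 1 0 0 -0.5 0; 1 0 0 -0.5 0; 1 0 0 -0.5 0; 1 0 0 -0.3 0; 1 0 0 -0.1 0; 1 0.4 -0.16 0 0; 1 0.7 -0.3 0 0; 1 0.9 -0.38 0 0; 1 0.9 -0.38 0 0; 1 0.9 -0.38 0 0; 1 0.9 -0.38 0 0; 1 0.9 -0.38 0 0; 1 0.9 -0.38 0 0; 1 0.7 -0.3 0 0; 1 0.5 -0.2 0 0; 1 0.23 -0.06 0 0' >/dev/null
python3 -m inch '1 0 0 0 -0.76; 1 0 0 0 -0.76; 1 0 0 0 -0.76; 1 0 0 0 -0.76; 1 0 0 0 0;1 0 0 0 0;1 0 0 0 0' >/dev/null
python3 -c "
from h import *
go(543.3,211.8,24.3,-9.44)"
```

```text
t 19.35 units [0.006 0.007 2.512] twist -0.01 w 33.3 gf 20.0 pos [543.  211.6 124.8] F [ 0.4  0.6 -0.5]
```

```bash
python3 -m inch '1 0 0 0.2 0; 1 0 0 0.4 0; 1 0 0 0.5 0; 1 0 0 0.5 0; 1 0 0 0.4 0; 1 0 0 0.2 0; 1 0 0 0.1 0; 1 0 0 0.1 0; 1 0 0 0.06 0; 1 0 0 0 0;1 0 0 0 0;1 0 0 0 0'|grep -E 'pos|ft_f'
python3 -m inch '1 0 0 0.025 0; 1 0 0 0 0; 1 0 0 0 0' | grep -E 'pos|ft_f'
python3 -m inch '1 0 0 0.02 0; 1 0 0 0 0; 1 0 0 0 0' | grep -E 'pos|ft_f'
```

```text
position: [543.7, 211.8, 27.2]
ft_force: [-0.4, -0.2, -1.5]
position: [543.2, 211.7, 25.7]
ft_force: [0.6, 0.4, -1.8]
position: [543.2, 211.7, 24.9]
ft_force: [-0.2, -0.2, -0.1]
```

```bash
python3 -m inch '1 0 0 0.02 0; 1 0 0 0 0; 1 0 0 0 0' | grep -E 'pos|ft_f'
python3 -m inch '1 0 0 0.02 0; 1 0 0 0 0; 1 0 0 0 0' | grep -E 'pos|ft_f'
```

```text
position: [543.3, 211.7, 24.1]
ft_force: [0.8, 0.2, -0.5]
position: [543.3, 211.8, 24.0]
ft_force: [-2.5, -0.1, 5.0]
```

```bash
python3 -m inch '0.6 0 0 0 0; 0.4 0 0 0 0; 0 0 0 0 0; 0 0 0 0 0; 0 0 0 0 0; 0 0 0 0 0; 0 0 0 0 0; 0 0 0 0 0; 0 0 0 -0.3 0; 0 0 0 -0.6 0; 0 0 0 -0.8 0; 0 0 0 -0.6 0; 0 0 0 -0.3 0; 0 0 0 0 0;0 0 0 0 0'|grep -E 'wid|ft_f|pos'; python3 -c "
from h import *
go(528.2,-184.5,130,-21.6)
s=env.snapshot('scene');cv2.imwrite('pics/s3.png',cv2.resize(s['img'][140:300,300:540,::-1],None,fx=3,fy=3))"
```

```text
position: [542.7, 211.6, 126.5]
ft_force: [-0.9, -0.1, -0.3]
width: 91.9
t 23.25 units [-9.829  1.261 -0.084] twist 3.05 w 91.9 gf 0.0 pos [542.7 211.6 126.5] F [-0.9 -0.1 -0.3]
```

View pics/s3.png

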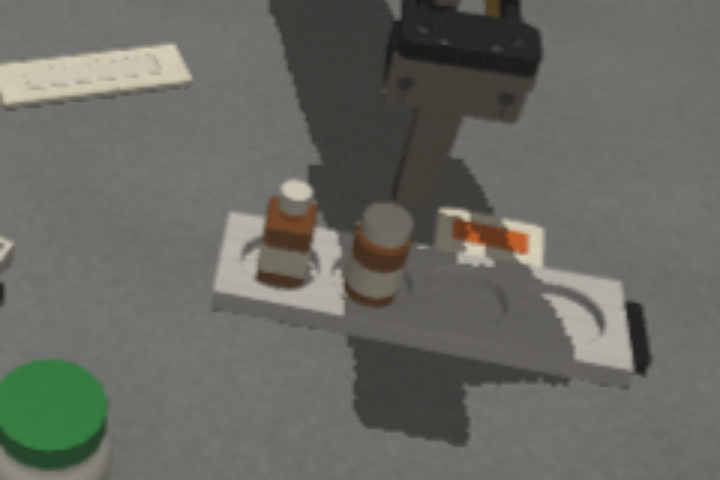

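Square (crop (290,235)) and squat (380,255) both stand in their wells. Next is tall.

```bash
python3 -m inch '0 -0.5 0.06 -0.08 0; 0 -0.9 0.12 0 0; 0 -1 0.13 0 0; 0 -1 0.13 0 0; 0 -1 0.13 0 0; 0 -1 0.13 0 0; 0 -1 0.13 0 0; 0 -1 0.13 0 0; 0 -1 0.13 0 0; 0 -0.9 0.11 0 0; 0 -0.53 0.06 0 0; 0 0 0 0 0.76; 0 0 0 0 0.76; 0 0 0 0 0.76; 0 0 0 0 0.76; 0 0 0 0 0; 0 0 0 0 0' >/dev/null
python3 -c "
from h import *
go(528.2,-184.5,24.5,-21.6)"
```

```text
t 25.0 units [-0.01   0.014  2.62 ] twist 0.03 w 91.7 gf 0.0 pos [ 528.  -184.   129.3] F [ 0.2  0.7 -0.4]
```

```bash
python3 -m inch '0 0 0.01 0.3 0; 0 0 0 0.6 0; 0 0 0 0.6 0; 0 0 0 0.5 0; 0 0 0 0.4 0; 0 0 0 0.22 0; 0 0 0 0 0; 0 0 0 0 0'|grep pos
python3 -m inch '1 0 0 0 0; 1 0 0 0 0; 1 0 0 0 0; 1 0 0 0 0; 1 0 0 0 0; 1 0 0 0 0; 1 0 0 0 0; 1 0 0 0 0; 1 0 0 0 0; 1 0 0 0 0; 1 0 0 0 0'
python3 -m inch '1 0 0 -0.2 0; 1 0 0 -0.4 0; 1 0 0 -0.5 0; 1 0 0 -0.5 0; 1 0 0 -0.5 0; 1 0 0 -0.3 0; 1 0 0 -0.1 0; 1 0 0 0 0;1 0 0 0 0' |grep wid
python3 -c "
from h import *
go(552.8,269,24,-21.6)"
```

```text
position: [529.3, -184.7, 25.9]
time_s: 26.9
position: [529.1, -184.5, 25.7]
tool_rot: [[0.368, 0.93, -0.0], [0.93, -0.368, 0.0], [0.0, -0.0, -1.0]]
ft_force: [0.5, -0.3, 1.0]
width: 33.9
grasp_force: 20.0
width: 33.4
t 27.8 units [10.759 -3.595  2.527] twist 0.01 w 33.4 gf 20.0 pos [ 528.5 -184.2  124.7] F [-0.5 -0.2 -0.4]
```

```bash
python3 -m inch '1 0.4 -0.13 0 0; 1 0.7 -0.23 0 0; 1 0.9 -0.3 0 0; 1 1 -0.34 0 0; 1 1 -0.34 0 0; 1 1 -0.34 0 0; 1 1 -0.34 0 0; 1 1 -0.34 0 0; 1 1 -0.34 0 0; 1 1 -0.34 0 0; 1 0.9 -0.3 0 0; 1 0.5 -0.17 0 0; 1 0.36 -0.085 0 0; 1 0 0 0 -0.76; 1 0 0 0 -0.76; 1 0 0 0 -0.76; 1 0 0 0 -0.76; 1 0 0 0 0;1 0 0 0 0;1 0 0 0 0' >/dev/null
python3 -c "
from h import *
go(552.8,269,24,-9.44)"
```

```text
t 29.8 units [ 0.01  -0.015  2.538] twist -0.01 w 33.1 gf 20.0 pos [553.4 268.5 125.5] F [0.3 0.1 0.4]
```

```bash
python3 -m inch '1 0.01 -0.01 0.2 0; 1 0 0 0.4 0; 1 0 0 0.5 0; 1 0 0 0.5 0; 1 0 0 0.4 0; 1 0 0 0.2 0; 1 0 0 0.1 0; 1 0 0 0.1 0; 1 0 0 0.08 0; 1 0 0 0 0;1 0 0 0 0;1 0 0 0 0'|grep -E 'pos|ft_f'
python3 -m inch '1 0 0 0.02 0; 1 0 0 0 0; 1 0 0 0 0' | grep -E 'pos|ft_f'
python3 -m inch '1 0 0 0.02 0; 1 0 0 0 0; 1 0 0 0 0' | grep -E 'pos|ft_f'
```

```text
position: [553.6, 269.1, 27.0]
ft_force: [0.5, 0.3, 0.3]
position: [553.2, 269.0, 25.8]
ft_force: [0.2, -0.7, -0.8]
position: [553.2, 269.0, 24.8]
ft_force: [0.3, 0.2, -1.0]
```

```bash
python3 -m inch '1 0 0 0.02 0; 1 0 0 0 0; 1 0 0 0 0' | grep -E 'pos|ft_f'
python3 -m inch '1 0 0 0.015 0; 1 0 0 0 0; 1 0 0 0 0' | grep -E 'pos|ft_f'
```

```text
position: [553.4, 269.1, 24.7]
ft_force: [-2.6, -0.3, 4.8]
position: [553.4, 269.1, 24.6]
ft_force: [-3.9, -2.0, 8.9]
```

```bash
python3 -m inch '0.6 0 0 -0.01 0; 0.4 0 0 0 0; 0 0 0 0 0; 0 0 0 0 0; 0 0 0 0 0; 0 0 0 0 0; 0 0 0 0 0; 0 0 0 0 0; 0 0 0 -0.3 0; 0 0 0 -0.6 0; 0 0 0 -0.8 0; 0 0 0 -0.6 0; 0 0 0 -0.3 0; 0 0 0 -0.1 0;0 0 0 0 0'|grep -E 'wid|ft_f|pos'; python3 -c "
from h import *
go(507,-238.5,130,-9.44)
s=env.snapshot('scene');cv2.imwrite('pics/s4.png',cv2.resize(s['img'][140:300,300:540,::-1],None,fx=3,fy=3))"
```

```text
position: [553.2, 269.0, 131.9]
ft_force: [0.3, -0.7, 0.3]
width: 91.9
t 33.7 units [-12.706   0.936   0.047] twist 0.01 w 91.9 gf 0.0 pos [553.2 269.  131.9] F [ 0.3 -0.7  0.3]
```

View pics/s4.png

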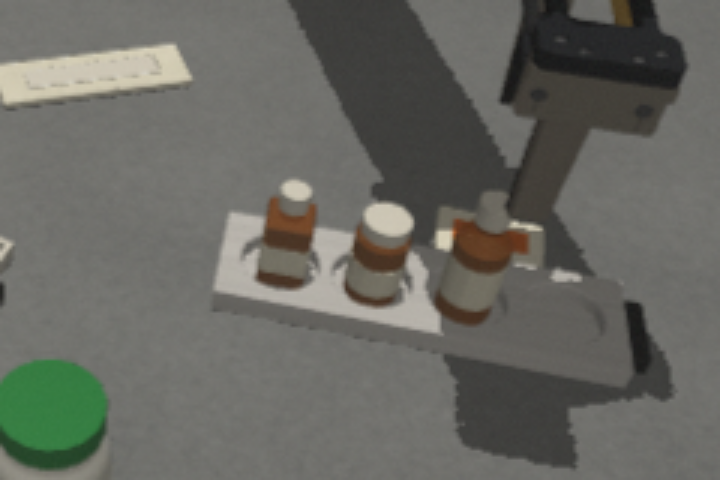

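```bash
python3 -c "
from h import *
s=env.snapshot('scene')
for P in((534,154.5,78),(543.3,211.8,68),(553.2,269,96)):
  P=np.array(P);
  for z in(6,P[2]):
    q=s['intrinsics']@(s['R']@np.array([P[0],P[1],z])+s['t']);q=q[:2]/q[2];print(((q-[300,140])*3).round(),end=' ')
  print()
"
python3 -m inch '0 -0.4 0.03 0 0; 0 -0.8 0.06 0 0; 0 -1 0.075 0 0; 0 -1 0.075 0 0; 0 -1 0.075 0 0; 0 -1 0.075 0 0; 0 -1 0.075 0 0; 0 -1 0.075 0 0; 0 -1 0.075 0 0; 0 -1 0.075 0 0; 0 -1 0.075 0 0; 0 -1 0.075 0 0; 0 -0.9 0.06 0 0; 0 -0.6 0.036 0 0; 0 0 0 0 0.76; 0 0 0 0 0.76; 0 0 0 0 0.76; 0 0 0 0 0.76; 0 0 0 0 0; 0 0 0 0 0' >/dev/null
python3 -c "
from h import *
go(507,-238.5,24.5,-21.6)"
```

```text
[281. 273.] [298. 190.] 
[372. 290.] [392. 219.] 
[466. 308.] [503. 203.] 
t 35.8 units [0.003 0.021 2.669] twist 0.02 w 92.0 gf 0.0 pos [ 506.3 -238.4  131.3] F [0.6 0.  0.2]
```

```bash
python3 -c "
from h import *
s=env.snapshot('scene');cv2.imwrite('pics/s5.png',cv2.resize(s['img'][180:270,370:520,::-1],None,fx=5,fy=5,interpolation=2))
for z in(6,96):
  q=s['intrinsics']@(s['R']@np.array([553.2,269,z])+s['t']);q=q[:2]/q[2];print(((q-[370,180])*5).round())
s=env.snapshot('top');cv2.imwrite('pics/t5.png',cv2.resize(s['img'][130:220,125:275,::-1],None,fx=5,fy=5,interpolation=2))
for P in((534,154.5,78),(543.3,211.8,68),(553.2,269,96)):
  q=s['intrinsics']@(s['R']@np.array(P)+s['t']);q=q[:2]/q[2];print(((q-[125,130])*5).round())"
```

```text
[426. 313.]
[489. 138.]
[516. 301.]
[377. 285.]
[207. 254.]
```

View pics/s5.png

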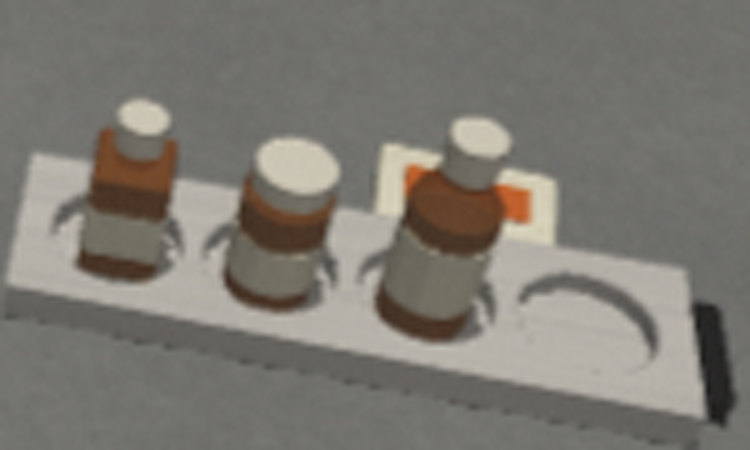

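View pics/t5.png

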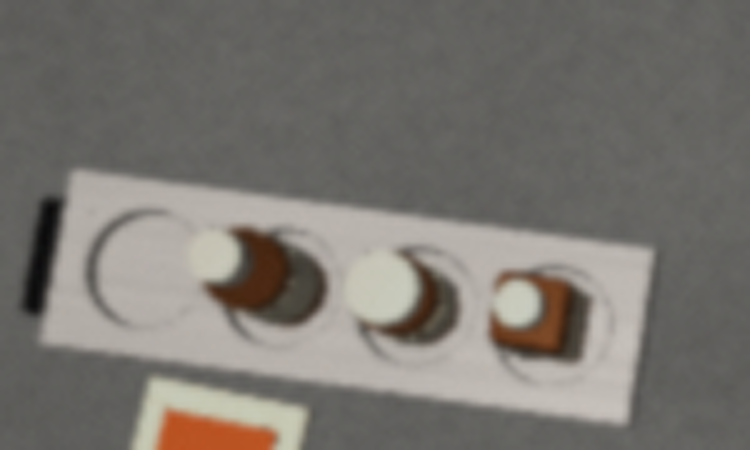

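Both views show three upright bottles inside their wells. The tall cap is at (480,138) in the scene crop and (214,256) in the top crop, within 3–4 mm of prediction. Next is slim.

```bash
python3 -m inch '0 0 0.01 0.3 0; 0 0 0 0.6 0; 0 0 0 0.6 0; 0 0 0 0.5 0; 0 0 0 0.4 0; 0 0 0 0.24 0; 0 0 0 0 0; 0 0 0 0 0'|grep pos
python3 -m inch '1 0 0 0 0; 1 0 0 0 0; 1 0 0 0 0; 1 0 0 0 0; 1 0 0 0 0; 1 0 0 0 0; 1 0 0 0 0; 1 0 0 0 0; 1 0 0 0 0; 1 0 0 0 0; 1 0 0 0 0; 1 0 0 0 0'
python3 -m inch '1 0 0 -0.2 0; 1 0 0 -0.4 0; 1 0 0 -0.5 0; 1 0 0 -0.5 0; 1 0 0 -0.5 0; 1 0 0 -0.5 0; 1 0 0 -0.3 0; 1 0 0 -0.1 0; 1 0 0 0 0;1 0 0 0 0' |grep wid
python3 -c "
from h import *
go(562.3,326.3,24,-21.6)"
```

```text
position: [507.8, -238.6, 26.6]
time_s: 37.9
position: [507.5, -238.4, 26.3]
tool_rot: [[0.368, 0.93, -0.0], [0.93, -0.368, 0.0], [0.0, -0.0, -1.0]]
ft_force: [-0.7, -0.9, 0.0]
width: 27.8
grasp_force: 20.0
width: 27.7
t 38.9 units [13.627 -3.895  3.045] twist 0.01 w 27.7 gf 20.0 pos [ 507.  -238.   145.3] F [-0.2  0.7 -1.2]
```

```bash
python3 -m inch '1 0.4 -0.11 0 0; 1 0.8 -0.23 0 0; 1 1 -0.29 0 0; 1 1 -0.29 0 0; 1 1 -0.29 0 0; 1 1 -0.29 0 0; 1 1 -0.29 0 0; 1 1 -0.29 0 0; 1 1 -0.29 0 0; 1 1 -0.29 0 0; 1 1 -0.29 0 0; 1 1 -0.28 0 0; 1 1 -0.28 0 0; 1 0.8 -0.23 0 0; 1 0.6 -0.15 0 0' >/dev/null
python3 -m inch '1 0 0 0 -0.76; 1 0 0 0 -0.76; 1 0 0 0 -0.76; 1 0 0 0 -0.76; 1 0 0 0 0;1 0 0 0 0;1 0 0 0 0' >/dev/null
python3 -c "
from h import *
go(562.3,326.3,24,-9.44)"
```

```text
t 41.1 units [ 0.034 -0.004  3.049] twist -0.0 w 27.8 gf 20.0 pos [562.3 325.  146. ] F [-1.2 -0.4 -0.6]
```

```bash
python3 -m inch '1 0.02 0 0.2 0; 1 0 0 0.4 0; 1 0 0 0.5 0; 1 0 0 0.5 0; 1 0 0 0.5 0; 1 0 0 0.4 0; 1 0 0 0.2 0; 1 0 0 0.1 0; 1 0 0 0.1 0; 1 0 0 0.06 0; 1 0 0 0 0;1 0 0 0 0;1 0 0 0 0'|grep -E 'pos|ft_f'
python3 -m inch '1 0 0 0.02 0; 1 0 0 0 0; 1 0 0 0 0' | grep -E 'pos|ft_f'
python3 -m inch '1 0 0 0.02 0; 1 0 0 0 0; 1 0 0 0 0' | grep -E 'pos|ft_f'
```

```text
position: [563.3, 325.6, 28.5]
ft_force: [0.2, 0.5, -0.6]
position: [562.9, 325.5, 27.1]
ft_force: [-0.7, 0.2, -2.1]
position: [562.9, 325.5, 26.3]
ft_force: [0.4, 1.2, -0.9]
```

```bash
python3 -m inch '1 0 0 0.02 0; 1 0 0 0 0; 1 0 0 0 0' | grep -E 'pos|ft_f'
python3 -m inch '1 0 0 0.015 0; 1 0 0 0 0; 1 0 0 0 0' | grep -E 'pos|ft_f'
```

```text
position: [562.9, 325.5, 25.5]
ft_force: [0.1, -0.1, -0.7]
position: [563.0, 325.6, 25.3]
ft_force: [-1.7, -1.5, 2.3]
```

```bash
python3 -m inch '0.6 0 0 0 0; 0.4 0 0 0 0; 0 0 0 0 0; 0 0 0 0 0; 0 0 0 0 0; 0 0 0 0 0; 0 0 0 0 0; 0 0 0 0 0; 0 0 0 -0.3 0; 0 0 0 -0.6 0; 0 0 0 -0.8 0; 0 0 0 -0.8 0; 0 0 0 -0.5 0; 0 0 0 -0.2 0; 0 -0.5 -0.5 0 0; 0 -0.5 -1 0 0; 0 -0.5 -1 0 0; 0 0 -0.5 0 0; 0 0 0 0 0'|grep -E 'time|wid|ft_f|pos'; python3 -c "
from h import *
s=env.snapshot('scene');cv2.imwrite('pics/s6.png',cv2.resize(s['img'][180:270,370:520,::-1],None,fx=5,fy=5,interpolation=2))"
```

```text
time_s: 45.5
position: [432.0, 285.8, 152.2]
ft_force: [1.0, 0.1, -0.4]
width: 91.7
```

View pics/s6.png

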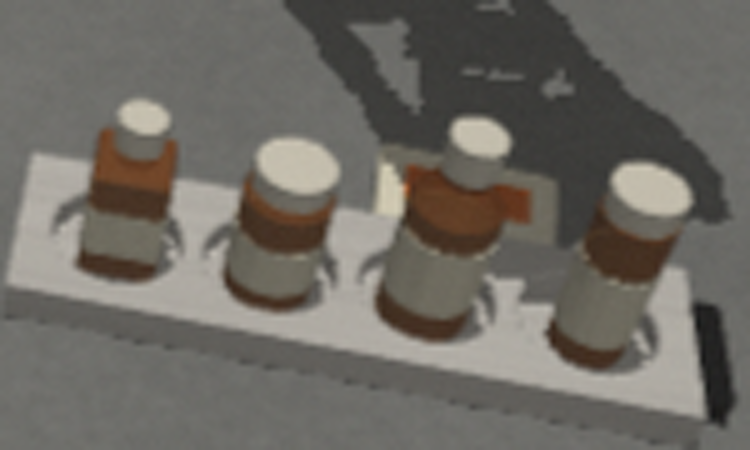

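All four bottles stand upright in their wells, left to right: square (130,190), squat (280,225), tall (445,240), slim (620,270). The rack's grip is at the right.

```bash
python3 -c "
from station import env
print(env.finish_job())"
```

```text
the job is handed in; nothing more can be done
None
```

I handed the job in at about 45.5 s with all four bottles upright in the rack in reverse order: square farthest from the rack's grip, then squat, tall and slim. One slip: the square bottle was released while the arm was already lifting, so it may have dropped slightly, though it was upright in its well when I checked.

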